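# Pop the battery hatch of the idle portioning scale

### The arm

A 6-joint arm with a two-finger parallel gripper is mounted at the origin on the work surface. World frame = base frame: x ahead of the robot, y to its left, z up, the work surface at z = 0. Lengths are in m, angles in degrees, forces in N, time in s.
With the tool pointing down it reaches from about 0.35 to 0.775 m from the base axis. Payload 5.5 kg.
Tool frame: the origin (TCP) lies at the very end of the fingers, on their centre line; the grasp point (between the pads) lies 19 mm behind it; z points along the fingers, y is the line along which they close (so a half turn about z gives the same grasp; the last joint's range is limited). The gripper opens to 85 mm and grips with 20 to 120 N. Pads are 22 mm wide; open, the fingers measure 114 mm over their backs; the gripper's body (76 mm by 85 mm) begins 54 mm behind the grasp point. The pads swing forward as they close: fully open they stand 13 mm farther back than shut.
Start: joints at [-7.998, 17.945, 2.641, 74.691, 0, 82.002], TCP at [0.575, -0, 0.208] pointing down, gripper open.
Joint ranges: [-158.12, 158.12], [-49.38, 96.58], [-58.88, 72.47], [-126.05, 133.96], [-84.25, 85.87], [-180, 180]. Speed limits (degrees/s): [147.25, 147.25, 180, 180, 180, 180].

### API

Orientations are given as a 3x3 rotation matrix whose columns are the frame's x, y, z axes.
In Python, from workcell import ctrl gives the robot as it stands. The module is installed in compiled form; this text tells all that it offers.
- The arm moves only by the tool arm_command, never from a script. Its argument "series" is one flat list of numbers, 5 for each row, row after row: the opening, from -1 (shut) to 1 (fully open), then the shift along the tool's x, y, z in m, then the turn about the tool's z in rad. A call has 1 to 5 rows; each row is the pose to reach, as a shift and turn from the pose commanded when the call began, along the tool's axes at that moment; what a row does not reach only later rows make up. A row lasts 1/8 s, in which the tool goes at most 62.5 mm and 10.7 degrees, less where a joint would pass 70% of its speed; a pose out of reach is approached as far as the arm can. A call with a gripper value outside its range is refused whole. The fingers move at their own pace and stop on an object; "force" is the grip in N (left out, the last holds). Time passes only in rows, so rows that repeat a pose let the fingers close. It gives the time, the measured TCP pose, the force, the opening and the grip force at its end, in the units of the state.
- ctrl.state(): the state, without advancing time (a new reading comes with each control period).
- ctrl.camera(name): name is "scene" or "side" or "wrist"; returns (picture, depth): 384x512x3 uint8, blue, green, red; 384x512 float32, m along the optical axis (not along the pixel's ray), 0 where there is no reading.
- ctrl.camera_info(name): a dict with "fx", "fy", "cx", "cy" (pixels), "D" ([k1, k2, p1, p2, k3] as OpenCV has them; the pictures are not rectified), "R" (3x3) and "t" (3): a world point X has camera coordinates R X + t. Camera axes: x right, y down, z forward; pixel columns grow to the right and rows downward; lengths in m; the calibration is good to about 2 mm. A picture is of the moment at which its call begins: read the wrist's pose just before it. camera_info takes no time and is no camera call; for the wrist camera it gives the pose at the moment of the call.
- ctrl.job_done(): hands the job in; it is judged then, once.
Trained networks look in the newest picture that a camera, given by its name, has taken for a name from the list of things; names that differ only in an ending like _2 or _b are one class to them, and where a whole thing is asked for, a point or a joint stands for the part that bears it (a point fixed in the world has none). Each returns a list of dicts, best first, with "p" (0 to 1); they miss things now and then, are a little off and sometimes report something else, mostly with a low value. They report only what shows in the picture. A call takes as long as a camera call.
- ctrl.masks_of(thing, camera): "region" (384x512 bool, what is visible of it) and "rect" ([left, top, right, bottom] in pixels, round what is visible of it).
- ctrl.mark_of(thing, camera): "xy" ([column, row] in pixels: a listed point, or the origin of a listed thing).
The state is a dict: "clock": time; "q": joint angles; "dq": joint speeds; "tau": joint torques, N m; "position": TCP position; "orientation": TCP orientation; "force": force on the tool from outside, world axes, zero at the start; "ft_torque": the same for the moment, N m; "width": opening from 0.0 (shut) to 1.0 (fully open); "finger_force": force on a finger pad.
Only numpy, scipy, OpenCV 4.12 (cv2) and the standard library are available. Lean on these libraries where they do the work, as an engineer would, in place of code of your own. Each camera call takes 0.05 s, during which the arm holds its last target. There are 200 camera calls.

### The job

The bench scale with nothing on its pan needs new batteries. With a fingertip press the ribbed front edge of its battery hatch all the way in, once, and take the finger away so that the hatch pops up; leave it alone for a moment to see that it stays open. Do not push the popped hatch back down, leave the other scale's hatch shut, and do not lift, carry or shove the tub, glasses and other things around.

Things in the scene. Friction and masses are not known exactly. Their poses are not given: they have to be found in the camera images.
- scale_empty: The scale to work on, with an empty pan: low white bench scale, 240 x 170 x 45 mm, fixed. Origin: centre of its underside; own x from front (hatch, readout, keys) to back, y left. Round steel pan, 124 mm wide, top 63 mm up, centre (52, 0) mm. Grey hatch on the front deck's left half, readout and keys on its right. Left or right of its twin.
- hatch_empty (a joint): Hatch plate 82 x 70 x 8 mm, 8 mm proud of the deck, hinged along its rear edge. Joint in rad: latched shut about 0.01, pressed to the hard stop -0.072, popped up 0.5 (free edge 40 mm higher). Push-push: pushed 5 mm down at the ribs, to the stop (2 to 4 N; past -0.06), it is freed; as the finger leaves, a spring raises it within 1 s and holds it up. Pushed down again, it latches shut.
- hatch_empty_press (a point): Empty scale: point on top of the hatch amid four fine finger ribs, 15 mm from its free (front) edge, midway across: the place to press. z is the plate's outward normal, x points to the hinge. 54 mm above the table while shut; moves with the hatch.
- scale_loaded: The twin scale with a lidded tub on its pan, to be left alone: low white bench scale, 240 x 170 x 45 mm, fixed. Origin: centre of its underside; own x from front (hatch, readout, keys) to back, y left. Round steel pan, 124 mm wide, top 63 mm up, centre (52, 0) mm. Grey hatch on the front deck's left half, readout and keys on its right. 
- hatch_loaded (a joint): Battery hatch of the loaded scale, of the same make and with the same latch: must stay shut (about 0.01).
- tub: Square cream tub with white lid on the loaded scale's pan, 92 x 92 x 70 mm, loose. Origin: centre of its underside.
- glass_mid: Empty dessert glass, 58 mm across and 65 mm high, loose, on the table between the scales. Origin: centre of its underside.
- glass_near: Empty dessert glass, 58 mm across and 65 mm high, loose, on the table between the scales, nearer the robot. Origin: centre of its underside.
- ramekin: White ramekin, 80 mm across and 45 mm high, loose, on the table to the left. Origin: centre of its underside.
- jar: Amber jar with steel cap, 64 mm across and 95 mm high, loose, on the table to the left. Origin: centre of its underside.
- spatula: Spatula 0.28 m long, lying loose on the table to the right, along its own x. Origin: under its middle.

How it is judged:
By the outcome, as a careful person would: the job done as asked, in the order asked, and still so for the second after the job is handed in, with the robot touching nothing.
It also fails if it takes over 35 s, if anything falls off the work surface, if the arm or the gripper's body presses on something with over 40 N, if the wrist force passes 120 N, or if a joint passes its speed limit or range.

## Working session

There is one attempt and no reset: what is moved stays moved. The work goes in short steps, Python scripts to look and compute and a tool call to move; the robot and the scene stay as the last step left them, time stands still between calls to the robot, and variables do not carry over. Pictures are saved under pics/ and viewed, at most 10 in all, crops included, and the job is handed in when it is done.

Besides the shell and the picture viewer there is one more tool, called after ">>>" as a command line: name --argument value ..., lists and objects as JSON in quotes. arm_command: Moves the arm, as the interface text tells. Its arguments: {"type":"object","properties":{"series":{"type":"array"},"force":{"type":"number"}},"required":["series"]}

```bash
mkdir -p pics; cat > h.py <<'E'
import numpy as np, cv2
from workcell import ctrl
def world(cam,info,depth,uv,win=2):
    u,v=uv; iu,iv=int(round(u)),int(round(v))
    p=depth[max(iv-win,0):iv+win+1,max(iu-win,0):iu+win+1]; d=np.median(p[p>0])
    K=np.array([[info['fx'],0,info['cx']],[0,info['fy'],info['cy']],[0,0,1]])
    x,y=cv2.undistortPoints(np.array([[[u,v]]],float),K,np.array(info['D']))[0,0]
    return np.array(info['R']).T@(np.array([x*d,y*d,d])-np.array(info['t']))
E
python3 - <<'E'
from h import *
s=ctrl.state(); print(s['clock'],s['position'],np.round(s['orientation'],3).tolist(),s['width'],s['force'])
ims=[]
for c in ('scene','side'):
    im,d=ctrl.camera(c); i=ctrl.camera_info(c); ims.append(im)
    for n in ('hatch_empty_press','scale_empty','scale_loaded','tub','glass_mid','glass_near'):
        for r in ctrl.mark_of(n,c)[:3]: print(c,n,round(r['p'],2),np.round(r['xy'],1),np.round(world(c,i,d,r['xy']),3))
cv2.imwrite('pics/a.png',ims[0]);cv2.imwrite('pics/b.png',ims[1])
E
```

```text
0.0 [5.74440227e-01 7.78405216e-05 2.07086880e-01] [[0.0, 1.0, -0.002], [1.0, -0.0, 0.0], [0.0, -0.002, -1.0]] 1.0040268783445827 [-0.5065413  -0.78481189 -0.06786695]
scene hatch_empty_press 0.91 [189.4 168.7] [ 0.49  -0.194  0.056]
scene scale_empty 0.76 [192.2 204.4] [ 0.615 -0.189  0.064]
scene tub 0.82 [340.2 201.9] [0.691 0.192 0.133]
scene glass_mid 0.85 [261.8 207.6] [ 0.639 -0.003  0.053]
scene glass_near 0.66 [249.9 167.4] [ 0.501 -0.021  0.05 ]
side hatch_empty_press 0.57 [240.5 242.9] [ 0.481 -0.197  0.055]
side scale_empty 0.55 [274.7 245.9] [ 0.568 -0.227  0.046]
side tub 0.61 [250.7 157.4] [0.628 0.166 0.095]
side glass_mid 0.66 [264.8 210.1] [ 0.609 -0.032  0.021]
side glass_near 0.87 [221.7 219.2] [ 0.47  -0.038  0.023]
side glass_near 0.67 [182.9 150.1] [0.443 0.407 0.028]
```

View pics/a.png

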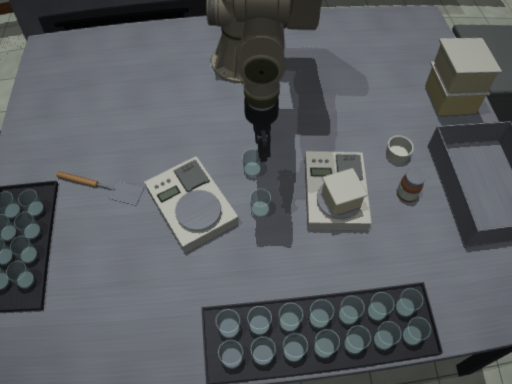

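View pics/b.png

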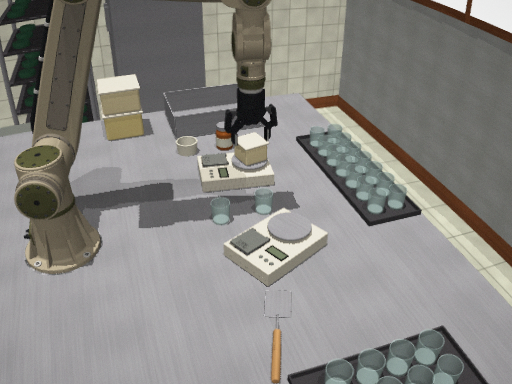

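The empty scale is the right-hand one (scene ~(190,203)), with its hatch at ~(192,175) and the ribs facing the robot. I'll shut the gripper, go above the hatch and look with the wrist camera.

>>> arm_command --series '[-1,-0.04,-0.02,0,0,-1,-0.08,-0.04,0,0,-1,-0.12,-0.06,0,0,-1,-0.16,-0.08,0,0,-1,-0.19,-0.1,0,0]'

```text
clock: 1.32
position: [0.4744, -0.1916, 0.2081]
orientation: [[0.001, 1.0, 0.001], [1.0, -0.001, -0.0], [-0.0, 0.001, -1.0]]
force: [0.1, -0.9, -0.9]
width: 0.002
finger_force: 0.0
```

```bash
python3 - <<'E'
from h import *
s=ctrl.state(); print(s['clock'],s['position'],s['width'],s['force'])
for c in ('wrist','scene','side'):
    i=ctrl.camera_info(c); im,d=ctrl.camera(c)
    if c=='wrist': cv2.imwrite('pics/c.png',im)
    for r in ctrl.mark_of('hatch_empty_press',c)[:3]: print(c,round(r['p'],2),np.round(r['xy'],1),np.round(world(c,i,d,r['xy']),4))
    for r in ctrl.masks_of('hatch_empty',c)[:2]:
        v,u=np.nonzero(r['region']); 
        P=np.array([world(c,i,d,(a,b),0) if d[b,a]>0 else [0,0,0] for a,b in zip(u,v)]); P=P[(P[:,2]>.047)&(P[:,2]<.06)]
        if len(P)<8: continue
        b=cv2.minAreaRect((P[:,:2]*1000).astype(np.float32)); print(c,round(r['p'],2),r['rect'],len(P),np.round(P.mean(0),4),b,np.round(cv2.boxPoints(b)).tolist())
E
```

```text
1.325 [ 0.47435685 -0.19158409  0.20811847] 0.0021599287222441687 [ 0.10740336 -0.86177619 -0.87272881]
wrist 0.97 [263.3 182.8] [ 0.4853 -0.2037  0.0536]
wrist 0.7 [241.3, 131.3, 325.0, 214.3] 4351 [ 0.5076 -0.1893  0.0535] ((508.19598388671875, -190.5579833984375), (81.43205261230469, 70.04198455810547), 26.640117645263672) [[456.0, -178.0], [488.0, -240.0], [560.0, -204.0], [529.0, -141.0]]
wrist 0.2 [351.9, 0.0, 423.6, 28.7] 235 [ 0.608  -0.0266  0.0533] ((613.2809448242188, -24.713268280029297), (49.57835388183594, 17.74797248840332), 0.689309298992157) [[588.0, -16.0], [589.0, -34.0], [638.0, -33.0], [638.0, -16.0]]
scene 0.76 [188.5 171. ] [ 0.4984 -0.197   0.056 ]
scene 0.61 [174.1, 158.7, 208.5, 190.4] 603 [ 0.5093 -0.1915  0.055 ] ((507.28082275390625, -192.26133728027344), (88.51729583740234, 73.68852996826172), 24.036184310913086) [[452.0, -177.0], [482.0, -244.0], [563.0, -208.0], [533.0, -141.0]]
scene 0.57 [250.2, 187.4, 268.8, 216.1] 94 [ 0.612  -0.005   0.0538] ((613.4137573242188, -3.9308853149414062), (54.65898132324219, 56.282814025878906), 67.73805236816406) [[577.0, -19.0], [629.0, -40.0], [650.0, 11.0], [598.0, 32.0]]
side 0.9 [242.7 241.6] [ 0.4875 -0.1958  0.0571]
side 0.18 [224.5 147.6] [ 0.4455 -0.2001  0.3542]
side 0.89 [232.0, 228.0, 269.2, 255.7] 541 [ 0.5059 -0.1951  0.0546] ((506.9383544921875, -193.363525390625), (87.81647491455078, 79.91767120361328), 19.97321128845215) [[452.0, -171.0], [479.0, -246.0], [562.0, -216.0], [535.0, -141.0]]
```

View pics/c.png

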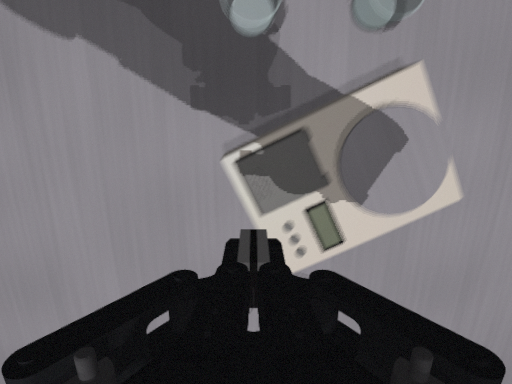

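The wrist mask gives a clean 81×70 mm plate. Its press point is ~(0.4855, -0.2025, 0.0535), which agrees with the network mark at pixel (263,183).

>>> arm_command --series '[-1,-0.005,0.005,0.03,0,-1,-0.011,0.011,0.06,0,-1,-0.011,0.011,0.1,0,-1,-0.011,0.011,0.138,0,-1,-0.011,0.011,0.14,0]'

```text
clock: 2.4
position: [0.484, -0.1989, 0.0654]
orientation: [[-0.001, 1.0, -0.005], [1.0, 0.001, 0.003], [0.003, -0.005, -1.0]]
force: [-0.2, 0.1, -0.5]
width: 0.001
finger_force: 0.0
```

```bash
python3 - <<'E'
from h import *
s=ctrl.state(); print(s['clock'],s['position'],s['force'])
im,d=ctrl.camera('side'); cv2.imwrite('pics/d.png',cv2.resize(im[170:300,170:350],None,fx=4,fy=4))
E
```

```text
2.4 [ 0.48402397 -0.19894667  0.06536675] [-0.21530858  0.06742644 -0.53294561]
```

View pics/d.png

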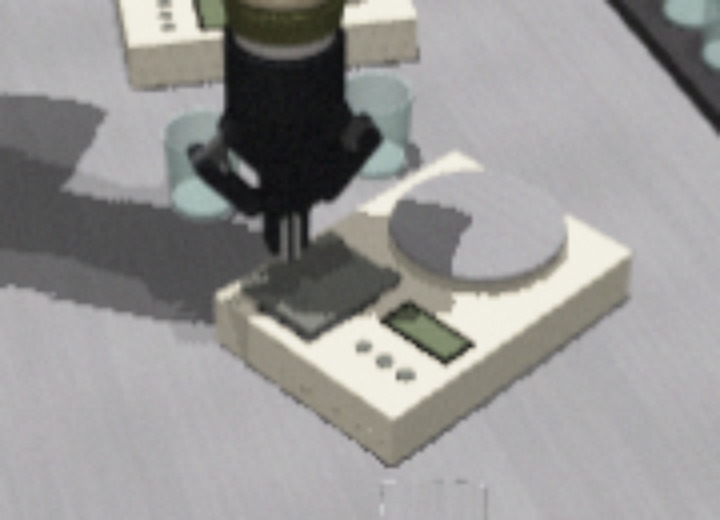

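The fingertip stands just above the ribbed end of the hatch, 12 mm up (crop ~(290,255)). I'll go down slowly.

>>> arm_command --series '[-1,-0.003,0.001,0.003,0,-1,-0.003,0.001,0.006,0,-1,-0.003,0.001,0.009,0,-1,-0.003,0.001,0.012,0,-1,-0.003,0.001,0.013,0]'

```text
clock: 3.08
position: [0.4869, -0.2039, 0.0549]
orientation: [[0.0, 1.0, -0.0], [1.0, -0.0, 0.0], [0.0, -0.0, -1.0]]
force: [-0.3, -0.0, 0.1]
width: -0.006
finger_force: 0.0
```

>>> arm_command --series '[-1,0,0,0.001,0,-1,0,0,0.002,0,-1,0,0,0.003,0]'

```text
clock: 3.45
position: [0.4871, -0.204, 0.052]
orientation: [[-0.0, 1.0, 0.0], [1.0, 0.0, -0.0], [-0.0, 0.0, -1.0]]
force: [-0.6, -1.0, -0.2]
width: 0.002
finger_force: 0.0
```

>>> arm_command --series '[-1,0,0,0.001,0,-1,0,0,0.002,0,-1,0,0,0.002,0]'

```text
clock: 3.82
position: [0.487, -0.204, 0.0499]
orientation: [[0.0, 1.0, -0.0], [1.0, -0.0, 0.0], [0.0, -0.0, -1.0]]
force: [0.4, -0.3, -0.6]
width: 0.001
finger_force: 0.0
```

>>> arm_command --series '[-1,0,0,0.001,0,-1,0,0,0.001,0]'

```text
clock: 4.08
position: [0.487, -0.204, 0.049]
orientation: [[-0.0, 1.0, 0.0], [1.0, 0.0, 0.0], [0.0, 0.0, -1.0]]
force: [-1.2, 0.1, 0.2]
width: -0.005
finger_force: 0.0
```

```bash
python3 - <<'E'
from h import *
for _ in range(4):
    im,d=ctrl.camera('side'); s=ctrl.state(); print(s['clock'],s['position'],s['force'],np.round(s['ft_torque'],2))
cv2.imwrite('pics/e.png',cv2.resize(im[200:280,200:300],None,fx=7,fy=7))
E
```

```text
4.125 [ 0.48701027 -0.20400012  0.04897894] [-0.11917778 -0.04790445  0.77049099] [-0.03 -0.03 -0.02]
4.175 [ 0.48704337 -0.20400013  0.04902235] [-0.07326462 -0.1703263  -0.24121738] [ 0.   -0.05  0.  ]
4.225 [ 0.48710208 -0.20403547  0.04905429] [ 0.24435701 -0.1319809  -0.58080749] [ 0.03 -0.    0.  ]
4.275 [ 0.48709224 -0.20402522  0.04905255] [ 0.47811922  0.18693312 -0.67935149] [-0.   -0.07 -0.04]
```

View pics/e.png

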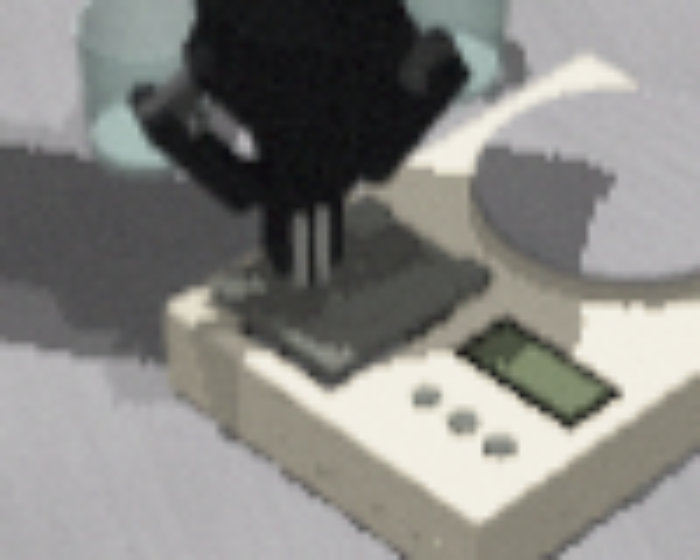

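The tip seems to touch the plate at crop ~(315,285). The force reading is still within noise, so I'll go on in 1 mm steps until the hard stop shows.

>>> arm_command --series '[-1,0,0,0.001,0,-1,0,0,0.001,0]'

```text
clock: 4.53
position: [0.4869, -0.2039, 0.0479]
orientation: [[0.0, 1.0, -0.0], [1.0, -0.0, 0.0], [0.0, -0.0, -1.0]]
force: [-0.1, 0.0, -0.2]
width: -0.002
finger_force: 0.0
```

>>> arm_command --series '[-1,0,0,0.001,0,-1,0,0,0.001,0]'

```text
clock: 4.78
position: [0.487, -0.204, 0.0469]
orientation: [[-0.0, 1.0, -0.0], [1.0, 0.0, 0.0], [0.0, -0.0, -1.0]]
force: [0.3, -0.4, -0.2]
width: -0.002
finger_force: 0.0
```

```bash
python3 - <<'E'
from h import *
for c in ('wrist','side'):
    i=ctrl.camera_info(c); im,d=ctrl.camera(c)
    r=ctrl.masks_of('hatch_empty',c)[0]; v,u=np.nonzero(r['region']&(d>0))
    P=np.array([world(c,i,d,(a,b),0) for a,b in zip(u,v)])
    o=np.array([.5085,-.1906]); ax=np.array([.894,.448])
    a=(P[:,:2]-o)@ax; 
    for lo in range(-40,40,10):
        m=(a*1000>lo)&(a*1000<lo+10)&(P[:,2]<.065); print(c,lo,m.sum(),np.round(np.median(P[m,2])*1000,1) if m.any() else '')
    if c=='side':
        K=[(u_,v_,*np.round(world(c,i,d,(u_,v_),0)*1000).astype(int)) for v_ in range(228,246,2) for u_ in (240,243,245,247)]
        print(K)
    cv2.imwrite('pics/f.png',im) if c=='wrist' else 0
E
```

```text
wrist -40 1001 53.9
wrist -30 1061 53.8
wrist -20 1696 53.7
wrist -10 1971 53.6
wrist 0 2010 53.4
wrist 10 2056 53.3
wrist 20 2082 53.2
wrist 30 1923 53.1
side -40 64 55.4
side -30 65 55.0
side -20 42 54.5
side -10 43 54.4
side 0 41 54.3
side 10 56 54.1
side 20 59 54.5
side 30 41 54.6
[(240, 228, np.int64(475), np.int64(-216), np.int64(122)), (243, 228, np.int64(482), np.int64(-218), np.int64(122)), (245, 228, np.int64(487), np.int64(-220), np.int64(122)), (247, 228, np.int64(493), np.int64(-218), np.int64(119)), (240, 230, np.int64(474), np.int64(-218), np.int64(117)), (243, 230, np.int64(482), np.int64(-219), np.int64(116)), (245, 230, np.int64(489), np.int64(-213), np.int64(109)), (247, 230, np.int64(493), np.int64(-218), np.int64(113)), (240, 232, np.int64(475), np.int64(-214), np.int64(107)), (243, 232, np.int64(482), np.int64(-219), np.int64(109)), (245, 232, np.int64(488), np.int64(-217), np.int64(107)), (247, 232, np.int64(495), np.int64(-212), np.int64(100)), (240, 234, np.int64(476), np.int64(-212), np.int64(98)), (243, 234, np.int64(483), np.int64(-216), np.int64(100)), (2
[... 551 characters left out ...]
, np.int64(82)), (240, 240, np.int64(475), np.int64(-214), np.int64(80)), (243, 240, np.int64(483), np.int64(-215), np.int64(79)), (245, 240, np.int64(487), np.int64(-219), np.int64(81)), (247, 240, np.int64(501), np.int64(-191), np.int64(56)), (240, 242, np.int64(480), np.int64(-196), np.int64(58)), (243, 242, np.int64(488), np.int64(-197), np.int64(57)), (245, 242, np.int64(495), np.int64(-193), np.int64(52)), (247, 242, np.int64(498), np.int64(-201), np.int64(57)), (240, 244, np.int64(479), np.int64(-198), np.int64(52)), (243, 244, np.int64(486), np.int64(-203), np.int64(55)), (245, 244, np.int64(491), np.int64(-205), np.int64(55)), (247, 244, np.int64(496), np.int64(-206), np.int64(55))]
```

View pics/f.png

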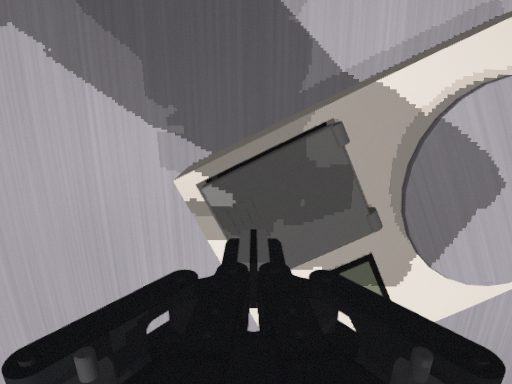

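```bash
python3 - <<'E'
from h import *
s=ctrl.state();p=s['position']; print(p,s['q'],s['width'])
for c in ('wrist','side','scene'):
    i=ctrl.camera_info(c); K=np.array([[i['fx'],0,i['cx']],[0,i['fy'],i['cy']],[0,0,1]])
    Q=np.array([p,p+[0,0,.03],p+[0,-.011,0],p+[0,-.011,.03]])
    print(c,np.round(cv2.projectPoints(Q,cv2.Rodrigues(np.array(i['R']))[0],np.array(i['t']),K,np.array(i['D']))[0][:,0],1).tolist(), np.round(-np.array(i['R']).T@i['t'],3))
i=ctrl.camera_info('wrist'); im,d=ctrl.camera('wrist')
for u in (235,250,253,257,270):
    print(u,[(v,*np.round(world('wrist',i,d,(u,v),0)*1000).astype(int).tolist()) for v in (226,232,236,240,246,252,260) if d[v,u]>0])
E
```

```text
[ 0.48707356 -0.20403884  0.04704445] [-3.14438300e+01  1.88666116e+01 -1.98582384e+01  5.12671970e+01
  2.09615911e-03  5.85572228e+01] 0.002315308602214623
wrist [[254.3, 227.1], [254.5, 250.2], [254.3, 243.4], [254.5, 269.0]] [ 0.486 -0.133  0.213]
side [[243.5, 246.4], [243.4, 237.8], [244.7, 248.9], [244.6, 240.3]] [ 0.198 -1.163  0.899]
scene [[186.3, 169.8], [185.0, 163.7], [182.5, 170.1], [181.2, 164.1]] [ 1.278 -0.086  1.152]
235 [(226, 476, -200, 56), (232, 476, -204, 54), (236, 476, -207, 54), (240, 477, -197, 80), (246, 478, -198, 85), (252, 478, -197, 93), (260, 479, -197, 100)]
250 [(226, 485, -201, 53), (232, 485, -193, 78), (236, 485, -193, 84), (240, 485, -193, 88), (246, 485, -193, 94), (252, 485, -193, 100), (260, 485, -193, 107)]
253 [(226, 486, -200, 56), (232, 486, -193, 79), (236, 486, -193, 84), (240, 486, -193, 89), (246, 486, -194, 93), (252, 486, -194, 99), (260, 486, -193, 107)]
257 [(226, 489, -200, 54), (232, 488, -193, 79), (236, 488, -193, 83), (240, 488, -193, 89), (246, 488, -194, 93), (252, 488, -193, 100), (260, 488, -193, 106)]
270 [(226, 496, -200, 55), (232, 496, -205, 53), (236, 496, -207, 54), (240, 495, -197, 80), (246, 494, -197, 87), (252, 494, -197, 92), (260, 494, -197, 99)]
```

The wrist and side depth agree that the real tip is at z ≈ 0.077, about 30 mm above the reported TCP. The hatch is still untouched (slope 0.01 rad, latched). I'll go 18 mm further, then take fine steps watching the force.

>>> arm_command --series '[-1,0,0,0.005,0,-1,0,0,0.01,0,-1,0,0,0.015,0,-1,0,0,0.018,0,-1,0,0,0.018,0]'

```text
clock: 5.65
position: [0.4869, -0.2042, 0.0293]
orientation: [[0.0, 1.0, -0.0], [1.0, -0.0, -0.0], [-0.0, -0.0, -1.0]]
force: [-3.0, -0.2, 5.6]
width: -0.0
finger_force: 2.8
```

```bash
python3 - <<'E'
from h import *
i=ctrl.camera_info('wrist'); im,d=ctrl.camera('wrist'); s=ctrl.state(); print(s['clock'],s['position'],s['force'])
for u in (250,253,257):
    print(u,[(v,*np.round(world('wrist',i,d,(u,v),0)*1000).astype(int).tolist()) for v in range(222,242,2) if d[v,u]>0])
r=ctrl.mark_of('hatch_empty_press','wrist'); print([(q['p'],q['xy'],world('wrist',i,d,q['xy'])) for q in r[:2]])
im,d=ctrl.camera('side'); cv2.imwrite('pics/g.png',cv2.resize(im[200:280,200:300],None,fx=7,fy=7))
E
```

```text
5.7 [ 0.48689862 -0.20424263  0.02935913] [-1.08917248 -0.24097066  5.07410379]
250 [(222, 485, -193, 48), (224, 485, -194, 49), (226, 485, -195, 49), (228, 485, -197, 48), (230, 485, -193, 59), (232, 485, -194, 60), (234, 485, -193, 63), (236, 485, -193, 67), (238, 485, -194, 67), (240, 485, -193, 70)]
253 [(222, 486, -193, 49), (224, 486, -194, 49), (226, 486, -195, 49), (228, 486, -197, 49), (230, 486, -193, 59), (232, 486, -193, 61), (234, 486, -193, 63), (236, 486, -193, 66), (238, 486, -193, 68), (240, 486, -193, 70)]
257 [(222, 488, -193, 49), (224, 488, -194, 50), (226, 488, -195, 48), (228, 488, -197, 48), (230, 488, -193, 59), (232, 488, -193, 61), (234, 488, -193, 64), (236, 488, -193, 67), (238, 488, -193, 68), (240, 488, -193, 71)]
[(0.85, [248.2, 237.9], array([ 0.48388898, -0.19305002,  0.06836746]))]
```

View pics/g.png

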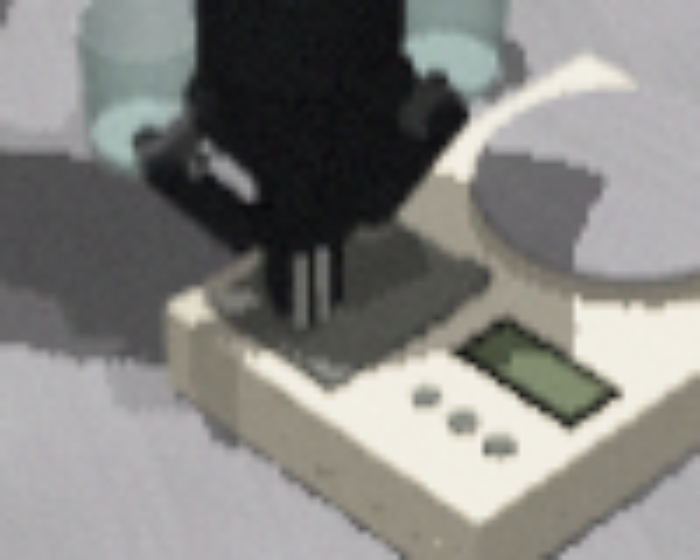

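The plate reads 49 mm at the ribs (was 54) with 5 N of contact, so it is at the stop. I'll press a hair more, then lift straight away.

>>> arm_command --series '[-1,0,0,0.0005,0,-1,0,0,0.0007,0]'

```text
clock: 6.05
position: [0.487, -0.2043, 0.029]
orientation: [[0.0, 1.0, 0.0], [1.0, -0.0, -0.001], [-0.001, 0.0, -1.0]]
force: [-3.1, 0.0, 7.3]
width: 0.0
finger_force: 3.9
```

>>> arm_command --series '[-1,0,0,-0.03,0,-1,0,0,-0.08,0,-1,0,0,-0.12,0,-1,0,0,-0.16,0,-1,0,0,-0.16,0]'

```text
clock: 6.68
position: [0.4891, -0.2051, 0.1917]
orientation: [[-0.0, 1.0, 0.006], [1.0, 0.0, -0.003], [-0.003, 0.006, -1.0]]
force: [-0.4, 0.5, 1.1]
width: 0.002
finger_force: 0.0
```

>>> arm_command --series '[-1,0,0,0,0,-1,0,0,0,0,-1,0,0,0,0,-1,0,0,0,0,-1,0,0,0,0]'

```text
clock: 7.3
position: [0.4869, -0.204, 0.1881]
orientation: [[-0.0, 1.0, -0.0], [1.0, 0.0, 0.0], [0.0, -0.0, -1.0]]
force: [0.3, 0.4, 0.2]
width: 0.003
finger_force: 0.0
```

>>> arm_command --series '[-1,0,0,0,0,-1,0,0,0,0,-1,0,0,0,0,-1,0,0,0,0,-1,0,0,0,0]'

```text
clock: 7.92
position: [0.487, -0.204, 0.1883]
orientation: [[0.0, 1.0, 0.0], [1.0, -0.0, -0.0], [-0.0, 0.0, -1.0]]
force: [0.4, 0.1, 0.4]
width: -0.0
finger_force: 0.0
```

```bash
python3 - <<'E'
from h import *
i=ctrl.camera_info('wrist'); im,d=ctrl.camera('wrist'); s=ctrl.state(); print(s['clock'],s['position'],s['force'])
r=ctrl.mark_of('hatch_empty_press','wrist'); print([(q['p'],q['xy'],world('wrist',i,d,q['xy'])) for q in r[:2]])
im,d=ctrl.camera('side'); cv2.imwrite('pics/h.png',cv2.resize(im[130:290,160:340],None,fx=4,fy=3.75))
E
```

```text
7.975 [ 0.48702961 -0.20405114  0.18834567] [ 0.28855381 -0.01281637  0.476601  ]
[(0.75, [261.7, 179.0], array([ 0.49453177, -0.19913495,  0.08500431]))]
```

View pics/h.png

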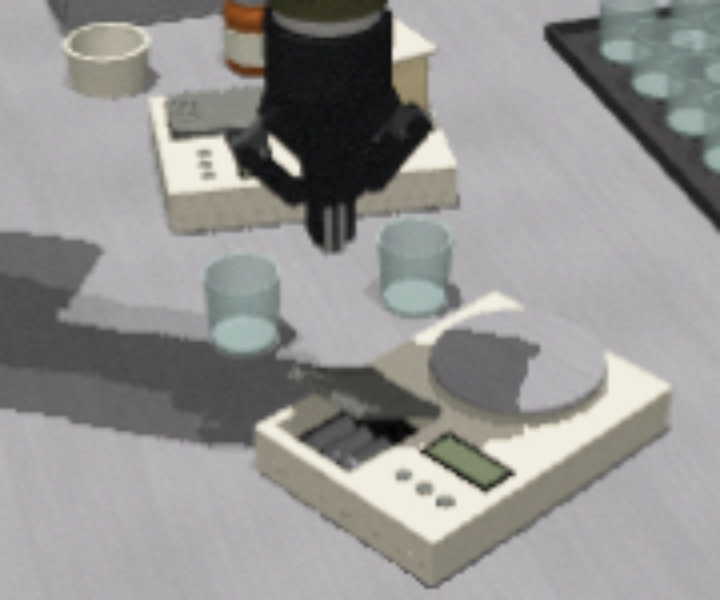

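The hatch stands open at crop ~(365,390), showing the batteries. The other hatch is shut, the glasses are upright, and the finger is well clear. It has stayed open for over a second, so I'm handing in.

```bash
python3 -c "
from workcell import ctrl
print(ctrl.job_done())"
```

```text
the job is handed in; nothing more can be done
None
```

The empty scale's hatch was pressed once to its stop, popped up and stayed open; the other hatch is still shut, nothing else was touched, and the job is handed in.

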